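# Clamp the filter cartridge onto the fume-extraction port

## Task

Fasten the filter cartridge to the extraction port: swing the hinged front half of the clamp ring shut round the two flanges until it is fully home, then bring the red latch lever round so that its hook draws the ring tight. Tighten it only until it is clearly firm to the hand, going by feel because the latch is set differently every time: not left slack, and never forced. Then let go, with the cartridge upright and centred on the port and the things around it left where they stand.

Things in the scene. Friction and masses are not known exactly. Their poses are not given: they have to be found in the camera images.
- port: Fixed extraction port: grey plate 150 x 216 x 10 mm, on it a short aluminium stub whose flange is 60 mm across (top face 51 mm above the table) and, behind it, the fixed back half of a steel clamp ring (top 62 mm above the table). Origin: stub axis, at table height. At yaw 0 (it is turned up to 0.24 rad) x points away from the robot, y to the left, z up.
- port_axis (a point): Point on the stub's axis at the top of its flange, 51 mm above the table.
- ring_hinge (a point): Point on the vertical hinge axis of the swinging front half, 46 mm to the right (-y) of the stub's axis in the port's frame, 51 mm above the table.
- cartridge: Loose filter cartridge, 0.18 to 0.35 kg, standing on the stub's flange, at first 2 to 8 mm too far forward: bottom flange 60 mm across and 6 mm thick, amber glass body 42 mm across, black cap 47 mm across, 54 mm tall (top 105 mm above the table). Origin: centre of its underside. Shutting the ring pushes it back into place; it needs no lifting.
- gate (a joint): Angle of the swinging front half about its hinge, rad. 0 is closed (it reads about -0.014 when home on the cartridge); it grows as the free end swings out towards the robot, counter-clockwise from above, to 1.3 at most. It starts at 0.7 to 1.1, turns lightly (about 1 N at its post) and stays where it is left.
- front_half: The swinging steel front half of the ring. Origin: on the hinge axis at table height; axes parallel to the port's when closed, turning with it. In its frame the handle post stands at (-12, 94) mm and a brass catch pin, 10 mm thick, top 62 mm above the table, at (-8, 126) mm. The pin is stiffly sprung (20 N/mm): the latch hook pulls on it.
- gate_post (a point): Grip point of the front half's upright handle post: black sleeve 13 mm thick, 72 to 102 mm above the table, this point 87 mm above it. Pinch it from above and carry it round the hinge, or push it. 10 N at the post, with the ring home, presses the cartridge with about 20 N.
- latch (a joint): Angle of the red latch lever about its vertical pivot, rad; starts open at 0 to 0.25, grows counter-clockwise from above, at most 1.86. Its upright post is 65 mm from the pivot, at direction 60 degrees + this angle, counter-clockwise from the port's x. It stays where it is left (friction: 3 to 5 N at the post). Keep it below 0.9 until the ring is shut.
- latch_seat (a point): Middle of the slot for the latch's pivot, on the plate's top, 10 mm above the table, at (34.75, 80) mm in the port's frame. The pivot itself really sits up to 5 mm from here, nearer or farther along the port's x; that is not measured. The lever's post: black sleeve 13 mm thick, 65 to 101 mm above the table; the red arm below it ends 57 mm above the table.
- catch (a point): The catch pin's place on the front half. With the ring shut the hook meets the pin at a latch angle of 1.1 to 1.65 that differs each time; from there each 0.1 rad more adds some 10 N to the push at the lever's post, square to the lever. Firm: a push 6 to 10 N above that of turning it freely. Under 4 N above it is slack, over 12 N above it is forced, some 20 N above crushes the cartridge.
- clamp_arm: Black camera boom clamped to the table's far left corner, an obstacle to keep the arm clear of. Its lower tube leans from (0.66, 0.63) at the table to an elbow near (0.45, 0.38), 0.72 m up; from there a tube runs about 0.67 m above the table over the port to (0.53, -0.05), with a head near (0.54, -0.24), 0.52 to 0.70 m up (robot base frame). Origin: of no use.
- mug_1: Spotted white mug, 82 x 117 x 91 mm, a bystander. Origin: centre of its underside.
- tin_1: Small green tin, 57 mm across, 72 mm tall, a bystander. Origin: centre of its underside.
- jar_1: Glass jar with a dark lid, 70 mm across, 86 mm tall, a bystander. Origin: centre of its underside.
There are look-alikes about, which are no part of the job. Leave any purple or yellow look-alike of the cartridge alone.

How it is judged:
By the outcome, as a careful person would: the job done as asked, in the order asked, and still so for the second after the job is handed in, with the robot touching nothing.
It also fails if it takes over 72 s, if anything falls off the work surface, if the arm or the gripper's body presses on something with over 40 N, if the wrist force passes 120 N, or if a joint passes its speed limit or range.

## Robot

A 6-joint arm with a two-finger parallel gripper is mounted at the origin on the work surface; the furniture and walls round the work are solid. World frame = base frame: x ahead of the robot, y to its left, z up, the work surface at z = 0. Lengths are in mm, angles in rad, forces in N, time in s.
With the tool pointing down it reaches from about 300 to 775 mm from the base axis. Payload 14.6 kg.
Tool frame: the origin (TCP) lies at the very end of the fingers, on their centre line; the grasp point (between the pads) lies 19 mm behind it; z points along the fingers, y is the line along which they close (so a half turn about z gives the same grasp; the last joint's range is limited). The gripper opens to 94 mm and grips with 3 to 60 N. Pads are 16 mm wide; open, the fingers measure 119 mm over their backs; the gripper's body (75 mm by 177 mm) begins 78 mm behind the grasp point.
Start: joints at [1.124, 0.3, 1.521, -0, 1.321, -0.067], TCP at [203.901, 510.797, 205.446] pointing down, gripper open.
Joint ranges: [-3.03, 3.03], [-0.79, 2.21], [0.23, 2.52], [-1.04, 4.18], [0, 3.07], [-2.55, 2.55]. Speed limits (rad/s): [2.22, 2.22, 2.57, 3.14, 3.14, 3.14].

## Interface

Orientations are given as [roll, pitch, yaw] about the fixed x, y, z axes, in that order (R = Rz(yaw) Ry(pitch) Rx(roll)).
In Python, from cell import manip gives the robot as it stands.
- The arm moves only by the tool servo_tool, never from a script. Its argument "motion" is a list that holds one entry, the list of rows, each a list of 7 numbers: the shift along the world's x, y, z as a fraction of full scale, then the turn, a rotation vector about the world's x, y, z as a fraction of full scale, then the closure, from 0 (fully open) to 1 (shut). In form: [[[x, y, z, rx, ry, rz, gripper], ...]]. A call has 1 to 10 rows; each row is the pose to reach, as a shift and turn from the pose commanded when the call began, turning the shorter way round; what a row does not reach only later rows make up. Full scale, the value 1, is 0.5 m for a shift and pi rad for a turn. A row lasts 1/10 s, in which the tool goes at most 50 mm and 8.59 degrees, less where a joint would pass 70% of its speed; a pose out of reach is approached as far as the arm can. A call with a number of a shift or a turn outside -1 to 1 is refused whole. A call with a gripper value outside its range is refused whole. The fingers move at their own pace and stop on an object; "newtons" is the grip in N (left out, the last holds). Time passes only in rows, so rows that repeat a pose let the fingers close. It gives the time, the measured TCP pose, the force, the opening and the grip force at its end, in the units of the state.
- manip.read_state(): the state, without advancing time (a new reading comes with each control period).
- manip.camera(name): name is "side" or "top"; returns a dict with "frame" (384x512x3 uint8, red, green, blue), "range_z" (384x512 float32, mm along the optical axis (not along the pixel's ray), 0 where there is no reading), "vfov" (degrees; the focal length in pixels is half the picture's height over the tangent of half this angle, whatever the lens; pixels are square), "cx", "cy" (the principal point, pixels), "k1" (the pictures are not rectified: a ray, as slopes to the right and down, at radius r is drawn at 1 + k1 r^2 times it, then the intrinsics apply), "cam_to_world" (4x4, takes a point from camera to world coordinates). Camera axes: x right, y down, z forward; pixel columns grow to the right and rows downward; lengths in mm; the calibration is good to about 2 mm. A picture is of the moment at which its call begins.
- manip.sign_off(): hands the job in; it is judged then, once.
The state is a dict: "clock": time; "joints": joint angles; "qd": joint speeds; "effort": joint torques, N m; "eef_pos": TCP position; "eef_rot": TCP orientation; "wrist_force": force on the tool from outside, world axes, zero at the start; "moment": the same for the moment, N m; "finger_gap": finger opening in mm; "finger_force": force on a finger pad.
Only numpy, scipy, OpenCV 4.12 (cv2) and the standard library are available. Lean on these libraries where they do the work, as an engineer would, in place of code of your own. Each camera call takes 0.05 s, during which the arm holds its last target. There are 200 camera calls.

## Working session

There is one attempt and no reset: what is moved stays moved. The work goes in short steps, Python scripts to look and compute and a tool call to move; the robot and the scene stay as the last step left them, time stands still between calls to the robot, and variables do not carry over. Pictures are saved under pics/ and viewed, at most 10 in all, crops included, and the job is handed in when it is done.

Besides the shell and the picture viewer there is one more tool, called after ">>>" as name(argument=value, ...), one argument or row to a line, values as JSON. servo_tool: Moves the arm, as the interface text tells. Its arguments: {"type":"object","properties":{"motion":{"type":"array"},"newtons":{"type":"number"}},"required":["motion"]}

```bash
mkdir -p pics
cat > h.py <<'E'
import numpy as np, cv2
from cell import manip
def cam(n):
    c=manip.camera(n); c['f']=192/np.tan(np.radians(c['vfov'])/2); return c
def rays(c,uv):
    uv=np.atleast_2d(uv).astype(float)
    K=np.array([[c['f'],0,c['cx']],[0,c['f'],c['cy']],[0,0,1]])
    d=cv2.undistortPoints(uv.reshape(-1,1,2),K,np.array([c['k1'],0,0,0,0.])).reshape(-1,2)
    return np.c_[d,np.ones(len(d))]
def onplane(c,uv,z):
    T=np.array(c['cam_to_world']); d=rays(c,uv)@T[:3,:3].T; o=T[:3,3]
    return o+d*((z-o[2])/d[:,2])[:,None]
def cloud(c):
    v,u=np.mgrid[:384,:512]; uv=np.c_[u.ravel(),v.ravel()]
    z=c['range_z'].ravel(); T=np.array(c['cam_to_world'])
    P=(rays(c,uv)*z[:,None])@T[:3,:3].T+T[:3,3]
    P[z==0]=np.nan
    return P.reshape(384,512,3)
E
python3 - <<'E'
from h import *
s=manip.read_state(); print(s)
for n in('top','side'):
    c=cam(n); np.save(n+'.npy',c,allow_pickle=True)
    cv2.imwrite(f'pics/{n}0.png',cv2.cvtColor(cv2.resize(c['frame'],(800,600)),cv2.COLOR_RGB2BGR))
    print(n,c['vfov'],c['cx'],c['cy'],c['k1'],np.round(c['cam_to_world'],3))
E
```

```text
{'clock': 0.0, 'joints': array([ 1.12440540e+00,  3.00500998e-01,  1.52160628e+00, -2.32811861e-05,
        1.32071725e+00, -6.66056404e-02]), 'qd': array([-0.00087451,  0.00139556,  0.00019143,  0.00045002,  0.00134585,
       -0.00176012]), 'effort': array([-3.03644221e-03, -5.31812239e+01, -3.52721035e+01,  7.08875502e-02,
        2.44569022e-02, -7.80450205e-05]), 'eef_pos': array([203.78701724, 510.55232203, 204.85927987]), 'eef_rot': array([-3.14036200e+00, -5.94895982e-05,  2.76181311e+00]), 'wrist_force': array([ 0.67098911, -0.38831842,  0.56575068]), 'moment': array([-0.03942349, -0.04470191,  0.00218651]), 'finger_force': 0.0, 'finger_gap': 94.05425287567658}
top 43.067110838926105 248.8848882887587 185.14736901256106 0.0009358219901453526 [[-2.800000e-02 -9.960000e-01  8.900000e-02  3.969220e+02]
 [-9.990000e-01  2.700000e-02 -2.100000e-02  1.139910e+02]
 [ 1.800000e-02 -8.900000e-02 -9.960000e-01  1.207983e+03]
 [ 0.000000e+00  0.000000e+00  0.000000e+00  1.000000e+00]]
side 51.38433194486186 254.17735449620338 193.16452480098317 -0.08499603128493557 [[ 9.20000e-01 -2.80000e-01  2.75000e-01  2.37705e+02]
 [-3.92000e-01 -6.24000e-01  6.76000e-01 -4.92749e+02]
 [-1.80000e-02 -7.30000e-01 -6.84000e-01  5.96799e+02]
 [ 0.00000e+00  0.00000e+00  0.00000e+00  1.00000e+00]]
```

View pics/top0.png

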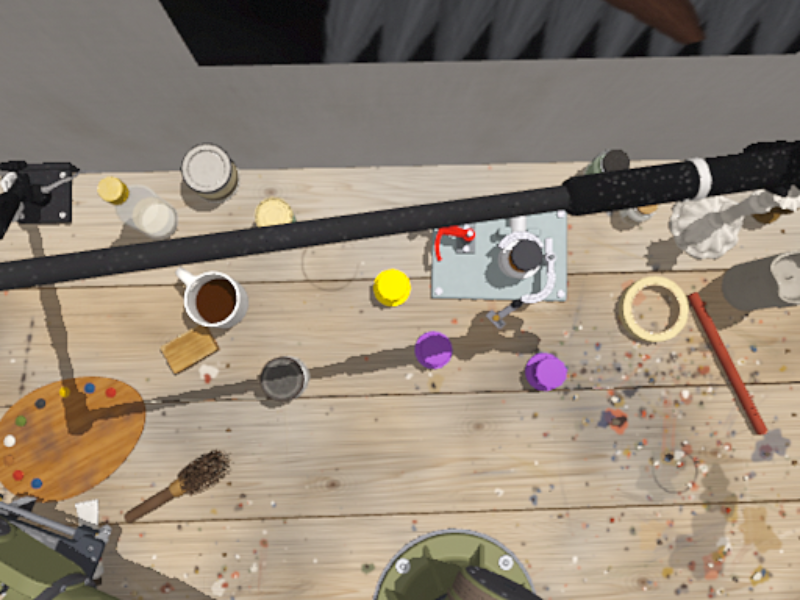

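View pics/side0.png

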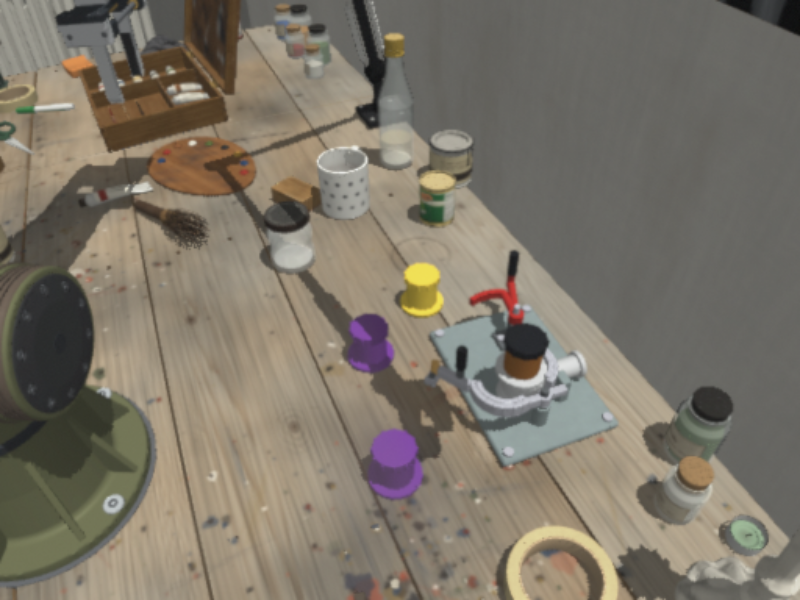

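```bash
cat > m.py <<'E'
from h import *
def load(n): return np.load(n+'.npy',allow_pickle=True).item()
E
python3 - <<'E'
from m import *
Ps=[];Cs=[]
for n,(x0,x1,y0,y1) in (('top',(265,375,120,225)),('side',(255,410,150,305))):
    c=load(n); P=cloud(c); f=c['frame'].astype(int)
    cv2.imwrite(f'pics/{n}1.png',cv2.cvtColor(cv2.resize(c['frame'][y0:y1,x0:x1],None,fx=5,fy=5 if n=='top' else 3.8,interpolation=cv2.INTER_CUBIC),cv2.COLOR_RGB2BGR)) if n=='top' else cv2.imwrite(f'pics/{n}1.png',cv2.cvtColor(cv2.resize(c['frame'][y0:y1,x0:x1],None,fx=3.8,fy=3.8,interpolation=cv2.INTER_CUBIC),cv2.COLOR_RGB2BGR))
    r,g,b=f[...,0],f[...,1],f[...,2]
    reg=np.zeros((384,512),bool); reg[y0:y1,x0:x1]=1
    pl=reg&(abs(P[...,2]-10)<4)&(b>r+3)
    xy=P[pl][:,:2].astype(np.float32)
    rc=cv2.minAreaRect(xy); print(n,'plate',rc,pl.sum(),np.median(P[pl][:,2]),np.round(cv2.boxPoints(rc)).tolist())
    red=reg&(r>140)&(g<70)&(b<70)
    print('red n',red.sum(),'z',np.nanpercentile(P[red][:,2],[5,50,95]),P[red].mean(0))
    blk=reg&(f.max(2)<60)&(P[...,2]>30)&(P[...,2]<112)
    k,l,st,ce=cv2.connectedComponentsWithStats(blk.astype(np.uint8))
    for i in range(1,k):
        if st[i,4]>8:
            q=P[l==i]; print('blk',st[i],np.round(ce[i]),np.round(np.median(q,0)),'z',q[:,2].min().round(),q[:,2].max().round(), 'topmean',np.round(q[q[:,2]>q[:,2].max()-5].mean(0)))
E
```

```text
top plate ((513.0645141601562, -71.78309631347656), (189.39303588867188, 270.9134826660156), 6.672866344451904) 2559 9.932908897771313 [[403.0, 52.0], [435.0, -217.0], [623.0, -195.0], [591.0, 74.0]]
red n 144 z [53.12909236 57.45041575 62.77804615] [nan nan nan]
blk [327 161   5  11  12] [328. 166.] [534. -90. 104.] z 101.0 108.0 topmean [534. -91. 105.]
blk [327 192   7   5  27] [330. 194.] [470. -94. 101.] z 84.0 107.0 topmean [469. -96. 104.]
side plate ((508.89715576171875, -89.4747543334961), (215.9231719970703, 245.1396026611328), 86.95941925048828) 3811 9.638564175116358 [[381.0, -191.0], [626.0, -204.0], [637.0, 12.0], [392.0, 25.0]]
red n 156 z [53.97374376 55.82957317 57.83112142] [582.55079514  -6.150081    55.50572581]
blk [325 161   6  16  66] [328. 169.] [605.  17.  88.] z 67.0 102.0 topmean [606.  19. 100.]
blk [323 208  28  22 501] [336. 218.] [ 538. -120.  104.] z 38.0 107.0 topmean [ 539. -117.  104.]
blk [292 222   7  19  92] [295. 230.] [ 469. -104.   91.] z 65.0 103.0 topmean [ 470. -102.  101.]
```

View pics/top1.png

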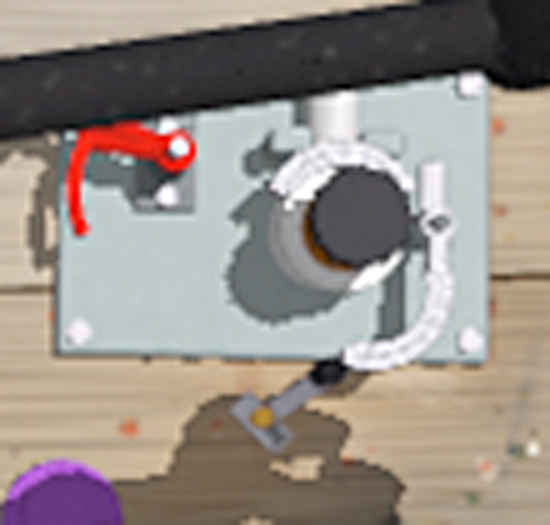

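View pics/side1.png

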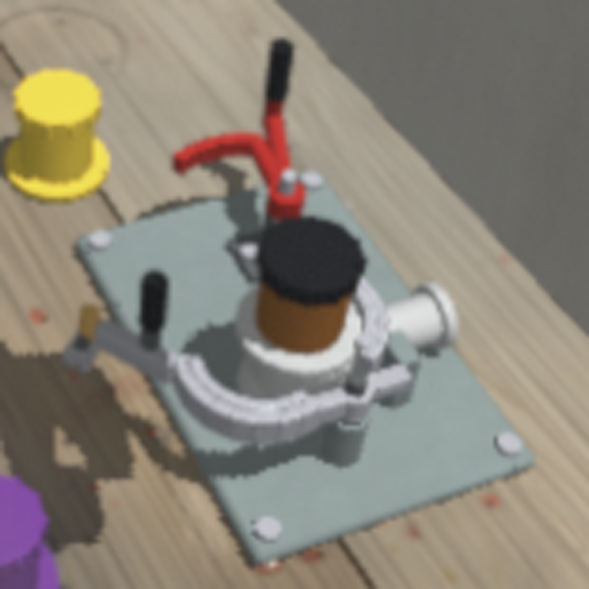

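Run:
```python
from m import *
c=load('top'); p=lambda x,y,z:onplane(c,[(265+(x+.5)/5-.5,120+(y+.5)/5-.5)],z)[0]
for n,a in dict(bl=(57,352,10),br=(487,360,10),tr=(489,75,10),s1=(78,332,12),s2=(470,338,12),s3=(470,84,12),hinge=(438,222,64),pivot=(180,149,60),gpost=(327,371,102),pin=(262,416,62),cap=(357,217,105)).items(): print(n,p(*a).round(1))
c=load('side'); q=lambda x,y,z:onplane(c,[(255+(x+.5)/3.8-.5,150+(y+.5)/3.8-.5)],z)[0]
for n,a in dict(bl=(78,240,10),br=(257,565,10),tr=(532,463,10),s1=(101,239,12),s2=(267,527,12),s3=(509,443,12),s4=(312,180,12),hinge=(359,373,64),pivot=(290,183,60),gpost=(154,280,102),lpost=(281,48,101),lpostb=(274,98,65),pin=(90,315,62),cap=(312,250,105)).items(): print(n,q(*a).round(1))
```

```text
bl [489.5  22.4  10. ]
br [ 479.8 -190.9   10. ]
tr [ 622.9 -199.    10. ]
s1 [499.   11.8  12. ]
s2 [ 490.8 -182.5   12. ]
s3 [ 618.2 -188.7   12. ]
hinge [ 542.5 -157.    64. ]
pivot [581.3 -35.9  60. ]
gpost [470.4 -93.8 102. ]
pin [452.6 -69.6  62. ]
cap [ 540.6 -110.1  105. ]
bl [489.9  15.9  10. ]
br [ 476.8 -197.8   10. ]
tr [ 622.5 -203.5   10. ]
s1 [500.6   9.8  12. ]
s2 [ 490.  -183.5   12. ]
s3 [ 618.3 -190.5   12. ]
s4 [627.9   2.8  12. ]
hinge [ 546.3 -157.6   64. ]
pivot [584.4 -35.2  60. ]
gpost [470.5 -99.7 102. ]
lpost [606.5  19.3 101. ]
lpostb [607.7  21.   65. ]
pin [451.9 -75.4  62. ]
cap [ 541.9 -114.9  105. ]
```

>>> servo_tool(
  motion=[
    [[0.05, -0.1, 0, 0, 0, -0.02, 0.47], [0.1, -0.2, 0, 0, 0, -0.05, 0.47], [0.15, -0.3, 0, 0, 0, -0.08, 0.47], [0.2, -0.4, 0, 0, 0, -0.1, 0.47], [0.25, -0.5, 0, 0, 0, -0.12, 0.47], [0.28, -0.6, 0, 0, 0, -0.14, 0.47], [0.3, -0.7, 0, 0, 0, -0.16, 0.47], [0.3, -0.7, 0, 0, 0, -0.16, 0.47], [0.3, -0.7, 0, 0, 0, -0.16, 0.47]],
  ],
)

```text
clock: 1.0
eef_pos: [354.5, 158.1, 205.4]
eef_rot: [-3.141, 0.0, 2.255]
wrist_force: [-0.1, 0.1, 0.4]
finger_gap: 49.9
finger_force: 0.0
```

>>> servo_tool(
  motion=[
    [[0.06, -0.1, 0, 0, 0, 0, 0.47], [0.1, -0.2, 0, 0, 0, 0, 0.47], [0.14, -0.3, 0, 0, 0, 0, 0.47], [0.18, -0.4, 0, 0, 0, 0, 0.47], [0.232, -0.516, -0.05, 0, 0, 0, 0.47], [0.232, -0.516, -0.1, 0, 0, 0, 0.47], [0.232, -0.516, -0.14, 0, 0, 0, 0.47], [0.232, -0.516, -0.14, 0, 0, 0, 0.47]],
  ],
)

```text
clock: 1.8
eef_pos: [468.7, -96.8, 132.6]
eef_rot: [-3.139, -0.005, 2.258]
wrist_force: [-0.2, -0.2, 0.1]
finger_gap: 49.7
finger_force: 0.0
```

Run:
```python
from m import *
c=cam('side'); np.save('side2.npy',c,allow_pickle=True)
print(manip.read_state()['eef_pos'])
cv2.imwrite('pics/side2.png',cv2.cvtColor(cv2.resize(c['frame'][130:310,230:430],None,fx=3,fy=3,interpolation=cv2.INTER_CUBIC),cv2.COLOR_RGB2BGR))
```

```text
[469.49365616 -96.53858986 134.65268764]
```

View pics/side2.png

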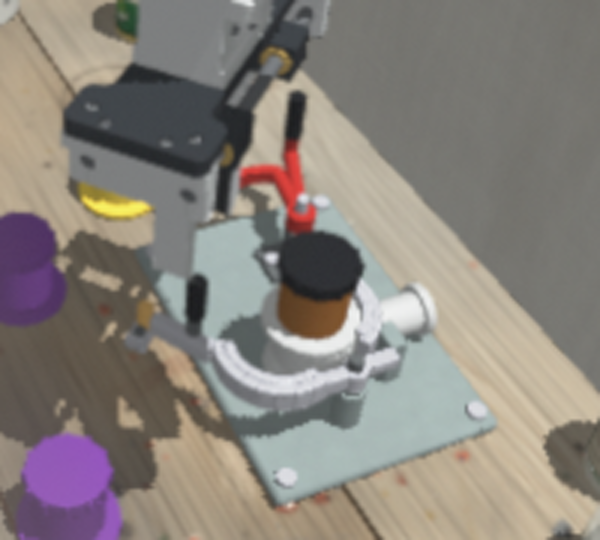

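>>> servo_tool(
  motion=[
    [[0, 0, -0.05, 0, 0, 0, 0.47], [0, 0, -0.09, 0, 0, 0, 0.47], [0, 0, -0.126, 0, 0, 0, 0.47], [0, 0, -0.126, 0, 0, 0, 0.6], [0, 0, -0.126, 0, 0, 0, 0.7], [0, 0, -0.126, 0, 0, 0, 0.8], [0, 0, -0.126, 0, 0, 0, 0.9], [0, 0, -0.126, 0, 0, 0, 0.9], [0, 0, -0.126, 0, 0, 0, 0.9], [0, 0, -0.126, 0, 0, 0, 0.9]],
  ],
  newtons=10,
)

```text
clock: 2.85
eef_pos: [470.2, -97.3, 73.1]
eef_rot: [3.141, 0.001, 2.259]
wrist_force: [-2.1, 0.3, 5.9]
finger_gap: 12.6
finger_force: 10.0
```

>>> servo_tool(
  motion=[
    [[0, 0, 0, 0, 0, 0, 0.8], [0, 0, 0.008, 0, 0, 0, 0.75], [0, 0, 0.008, 0, 0, 0, 0.9], [0, 0, 0.008, 0, 0, 0, 0.9], [0, 0, 0.008, 0, 0, 0, 0.9], [0, 0, 0.008, 0, 0, 0, 0.9]],
  ],
  newtons=10,
)

```text
clock: 3.45
eef_pos: [470.0, -97.3, 76.6]
eef_rot: [3.141, 0.0, 2.259]
wrist_force: [0.1, -0.2, 4.0]
finger_gap: 12.8
finger_force: 10.0
```

Run:
```python
import numpy as np
from cell import manip
s=manip.read_state(); print(s['wrist_force'],s['eef_pos'],s['finger_gap'])
h=np.array([544.4,-157.3]);y=-0.05
p0=s['eef_pos'][:2];g0=np.arctan2(*(p0-h)[::-1])-np.arctan2(94,-12)-y
r=np.hypot(*(p0-h)); print('g',g0,'r',r)
for g in list(np.arange(.8,-.03,-.1))+[-.014]:
    a=g+y+np.arctan2(94,-12); p=h+94.8*np.array([np.cos(a),np.sin(a)]); print(round(g,3),p.round(1),'sh',((p-p0)/500).round(4),'rz',round((g-g0)/np.pi,4))
```

```text
[ 0.08446652 -0.15110398  3.96181058] [470.00339341 -97.25946045  76.58904622] 12.77754446477704
g 0.8148086816812008 r 95.6018904724172
0.8 [471.5 -96.7] sh [0.003  0.0012] rz -0.0047
0.7 [477.9 -89.7] sh [0.0159 0.0151] rz -0.0365
0.6 [485.  -83.4] sh [0.03   0.0277] rz -0.0684
0.5 [492.7 -77.8] sh [0.0454 0.0388] rz -0.1002
0.4 [500.9 -73.1] sh [0.0617 0.0484] rz -0.132
0.3 [509.5 -69.2] sh [0.079  0.0562] rz -0.1639
0.2 [518.5 -66.1] sh [0.0969 0.0623] rz -0.1957
0.1 [527.7 -64. ] sh [0.1154 0.0666] rz -0.2275
0.0 [537.1 -62.8] sh [0.1342 0.069 ] rz -0.2594
-0.014 [538.4 -62.7] sh [0.1369 0.0691] rz -0.2638
```

>>> servo_tool(
  motion=[
    [[0.009, 0.008, 0, 0, 0, -0.02, 0.9], [0.0159, 0.0151, 0, 0, 0, -0.0365, 0.9], [0.023, 0.0215, 0, 0, 0, -0.05, 0.9], [0.03, 0.0277, 0, 0, 0, -0.0684, 0.9], [0.0375, 0.0335, 0, 0, 0, -0.084, 0.9], [0.0454, 0.0388, 0, 0, 0, -0.1, 0.9], [0.0535, 0.0438, 0, 0, 0, -0.116, 0.9], [0.0617, 0.0484, 0, 0, 0, -0.132, 0.9], [0.0617, 0.0484, 0, 0, 0, -0.132, 0.9]],
  ],
)

```text
clock: 4.35
eef_pos: [501.6, -73.4, 76.6]
eef_rot: [3.14, 0.002, 1.843]
wrist_force: [3.3, -5.0, 1.1]
finger_gap: 12.8
finger_force: 10.0
```

>>> servo_tool(
  motion=[
    [[0.008, 0.0025, 0, 0, 0, -0.016, 0.9], [0.0173, 0.006, 0, 0, 0, -0.032, 0.9], [0.026, 0.009, 0, 0, 0, -0.048, 0.9], [0.0352, 0.0115, 0, 0, 0, -0.064, 0.9], [0.044, 0.0138, 0, 0, 0, -0.08, 0.9], [0.0537, 0.0155, 0, 0, 0, -0.095, 0.9], [0.0537, 0.0155, 0, 0, 0, -0.095, 0.9]],
  ],
)

```text
clock: 5.05
eef_pos: [528.2, -65.4, 76.6]
eef_rot: [3.141, 0.0, 1.545]
wrist_force: [0.7, -2.6, 4.7]
finger_gap: 12.7
finger_force: 10.0
```

>>> servo_tool(
  motion=[
    [[0.005, 0.0008, 0, 0, 0, -0.008, 0.9], [0.01, 0.0012, 0, 0, 0, -0.016, 0.9], [0.015, 0.0015, 0, 0, 0, -0.024, 0.9], [0.015, 0.0015, 0, 0, 0, -0.024, 0.9]],
  ],
)

```text
clock: 5.45
eef_pos: [535.5, -64.6, 76.6]
eef_rot: [3.141, 0.0, 1.469]
wrist_force: [1.0, -3.3, 4.4]
finger_gap: 12.9
finger_force: 10.0
```

>>> servo_tool(
  motion=[
    [[0.002, 0, 0, 0, 0, -0.003, 0.9], [0.004, 0, 0, 0, 0, -0.006, 0.9], [0.004, 0, 0, 0, 0, -0.006, 0.9]],
  ],
)

```text
clock: 5.75
eef_pos: [537.0, -64.5, 76.6]
eef_rot: [-3.141, 0.0, 1.452]
wrist_force: [-1.9, -2.8, 6.8]
finger_gap: 12.6
finger_force: 10.0
```

>>> servo_tool(
  motion=[
    [[0.002, 0, 0, 0, 0, 0, 0.9], [0.004, 0, 0, 0, 0, 0, 0.9], [0.004, 0, 0, 0, 0, 0, 0.9]],
  ],
)

```text
clock: 6.05
eef_pos: [537.4, -64.4, 76.3]
eef_rot: [-3.137, 0.0, 1.452]
wrist_force: [-14.2, -1.6, 14.6]
finger_gap: 12.8
finger_force: 10.0
```

>>> servo_tool(
  motion=[
    [[-0.002, 0, 0, 0, 0, 0, 0.9], [-0.002, 0, 0, 0, 0, 0, 0.85], [-0.002, 0, 0, 0, 0, 0, 0.7], [-0.002, 0, 0, 0, 0, 0, 0.6], [-0.002, 0, 0.05, 0, 0, 0, 0.6], [-0.002, 0, 0.1, 0, 0, 0, 0.6], [-0.02, 0.05, 0.17, 0, 0, 0, 0.6], [-0.05, 0.12, 0.17, 0, 0, 0, 0.6], [-0.05, 0.12, 0.17, 0, 0, 0, 0.6]],
  ],
)

```text
clock: 6.95
eef_pos: [513.3, -1.8, 162.2]
eef_rot: [3.14, -0.001, 1.454]
wrist_force: [-0.6, -0.7, -0.5]
finger_gap: 37.4
finger_force: 0.0
```

Run:
```python
from m import *
s=manip.read_state(); print(s['wrist_force'],s['eef_pos'])
a=cam('top'); c=cam('side'); np.save('side3.npy',c,allow_pickle=True); np.save('top3.npy',a,allow_pickle=True)
A=cv2.resize(a['frame'][120:225,265:375],None,fx=4,fy=4,interpolation=cv2.INTER_CUBIC)
B=cv2.resize(c['frame'][145:285,270:360],None,fx=3.8,fy=3.8,interpolation=cv2.INTER_CUBIC)
o=np.zeros((532,790,3),np.uint8); o[:420,:440]=A; o[:532,445:445+342]=B
cv2.imwrite('pics/b3.png',cv2.cvtColor(o,cv2.COLOR_RGB2BGR))
```

```text
[-0.61060916 -0.73379791 -0.50731586] [513.29700068  -1.7955151  162.24353162]
```

View pics/b3.png

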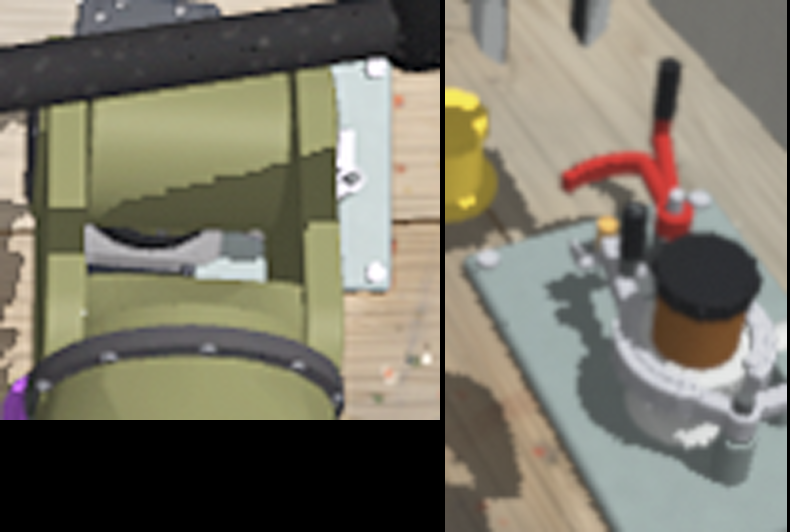

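Run:
```python
from m import *
c=load('top'); P=cloud(c)
for v,u in ((100,300),(95,300),(90,300),(80,300),(60,300),(45,300),(30,300),(102,200)): print('top',v,u,P[v,u].round())
c=load('side'); P=cloud(c)
for v,u in ((130,400),(100,380),(60,330),(160,450)): print('side',v,u,P[v,u].round())
c=load('side3')
q=lambda x,y,z:onplane(c,[(270+(x-445+.5)/3.8-.5,145+(y+.5)/3.8-.5)],z)[0]
print('gpost',q(633,207,102),'lpost',q(669,65,101),'pivot',q(677,194,62),'cap',q(705,267,105))
```

```text
top 100 300 [729. -53. -44.]
top 95 300 [729. -47.   4.]
top 90 300 [730. -42.  47.]
top 80 300 [731. -32. 126.]
top 60 300 [730. -15. 260.]
top 45 300 [729.  -5. 343.]
top 30 300 [706.  11. 468.]
top 102 200 [730. 210. -42.]
side 130 400 [731. -22. 169.]
side 100 380 [732.  51. 195.]
side 60 330 [732. 241. 198.]
side 160 450 [ 730. -149.  189.]
gpost [536.28460595 -65.24763832 102.        ] lpost [607.40693045  20.72138286 101.        ] pivot [585.75703043 -31.5798379   62.        ] cap [ 544.58427876 -114.76862808  105.        ]
```

>>> servo_tool(
  motion=[
    [[0.06, 0.015, 0, 0, 0, -0.03, 0.47], [0.12, 0.03, 0, 0, 0, -0.06, 0.47], [0.188, 0.048, 0, 0, 0, -0.095, 0.47], [0.188, 0.048, 0, 0, 0, -0.095, 0.47], [0.188, 0.048, -0.07, 0, 0, -0.095, 0.47], [0.188, 0.048, -0.07, 0, 0, -0.095, 0.47]],
  ],
)

```text
clock: 7.65
eef_pos: [606.0, 18.7, 121.9]
eef_rot: [-3.135, 0.003, 1.153]
wrist_force: [-0.9, -0.5, -1.2]
finger_gap: 49.8
finger_force: 0.0
```

Run:
```python
from m import *
s=manip.read_state(); print(s['wrist_force'],s['eef_pos'],s['eef_rot'],s['joints'])
c=cam('side')
cv2.imwrite('pics/s4.png',cv2.cvtColor(cv2.resize(c['frame'][110:230,270:400],None,fx=4,fy=4,interpolation=cv2.INTER_CUBIC),cv2.COLOR_RGB2BGR))
```

```text
[-0.88351415 -0.48188194 -1.24818414] [606.00270211  18.68936644 121.91596381] [-3.13460944e+00  2.93098063e-03  1.15341705e+00] [-2.95408446e-02  5.04057124e-01  1.43709721e+00 -7.73047376e-05
  1.20801134e+00  3.87876376e-01]
```

View pics/s4.png

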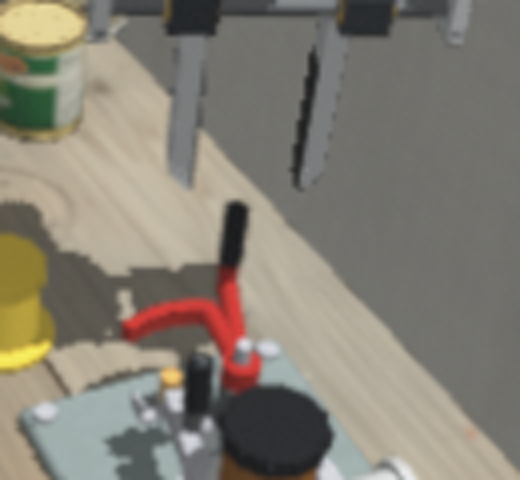

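>>> servo_tool(
  motion=[
    [[0, 0, -0.03, 0, 0, 0, 0.47], [0, 0, -0.06, 0, 0, 0, 0.47], [0, 0, -0.09, 0, 0, 0, 0.47], [0, 0, -0.116, 0, 0, 0, 0.47], [0, 0, -0.116, 0, 0, 0, 0.47]],
  ],
)

```text
clock: 8.2
eef_pos: [607.1, 19.5, 66.2]
eef_rot: [-3.139, 0.001, 1.153]
wrist_force: [-0.3, -0.6, -0.8]
finger_gap: 50.0
finger_force: 0.0
```

>>> servo_tool(
  motion=[
    [[0, 0, 0, 0, 0, 0, 0.6], [0, 0, 0, 0, 0, 0, 0.7], [0, 0, 0, 0, 0, 0, 0.8], [0, 0, 0, 0, 0, 0, 0.9], [0, 0, 0, 0, 0, 0, 0.9], [0, 0, 0, 0, 0, 0, 0.9], [0, 0, 0, 0, 0, 0, 0.9]],
  ],
  newtons=15,
)

```text
clock: 8.9
eef_pos: [608.1, 19.6, 68.7]
eef_rot: [-3.142, -0.0, 1.153]
wrist_force: [-1.9, 2.0, 3.5]
finger_gap: 12.9
finger_force: 15.0
```

```bash
cat > lat.py <<'E'
import numpy as np
from cell import manip
pv=np.array([583,-35.5]);y=-0.05
s=manip.read_state();f=s['wrist_force'];p=s['eef_pos'][:2];d=p-pv
a=np.arctan2(d[1],d[0]);r=np.array([np.cos(a),np.sin(a)]);t=np.array([-r[1],r[0]])
L0=a-np.pi/3-y
print(s['clock'],'pos',s['eef_pos'].round(1),'F',f.round(1),'gap',round(s['finger_gap'],1),'latch',L0.round(3),'R',np.hypot(*d).round(1),'push',round(-f[:2]@t,1),'rad',round(f[:2]@r,1))
E
cat >> lat.py <<'E'
import sys
for L in np.arange(np.ceil(L0*10+.2)/10,1.87,.1):
    b=L+np.pi/3+y; q=pv+65*np.array([np.cos(b),np.sin(b)]); print(L.round(2),((q-p)/500).round(4),'rz',((L-L0)/np.pi).round(4),'tan',np.round([-np.sin(b),np.cos(b)],2))
E
python3 lat.py
```

```text
8.9 pos [608.1  19.6  68.7] F [-1.9  2.   3.5] gap 12.9 latch 0.146 R 60.6 push -2.5 rad 1.1
0.2 [-0.0027  0.0108] rz 0.017 tan [-0.93  0.36]
0.3 [-0.0151  0.0149] rz 0.0489 tan [-0.96  0.27]
0.4 [-0.0277  0.0178] rz 0.0807 tan [-0.98  0.17]
0.5 [-0.0406  0.0194] rz 0.1125 tan [-1.    0.07]
0.6 [-0.0536  0.0197] rz 0.1444 tan [-1.   -0.03]
0.7 [-0.0666  0.0187] rz 0.1762 tan [-0.99 -0.13]
0.8 [-0.0794  0.0164] rz 0.208 tan [-0.97 -0.22]
0.9 [-0.0919  0.0129] rz 0.2399 tan [-0.95 -0.32]
1.0 [-0.1039  0.0081] rz 0.2717 tan [-0.91 -0.41]
1.1 [-0.1155  0.0022] rz 0.3035 tan [-0.86 -0.5 ]
1.2 [-0.1264 -0.0049] rz 0.3354 tan [-0.81 -0.59]
1.3 [-0.1365 -0.0131] rz 0.3672 tan [-0.75 -0.66]
1.4 [-0.1458 -0.0222] rz 0.399 tan [-0.68 -0.74]
1.5 [-0.1541 -0.0322] rz 0.4308 tan [-0.6 -0.8]
1.6 [-0.1614 -0.0429] rz 0.4627 tan [-0.52 -0.86]
1.7 [-0.1676 -0.0544] rz 0.4945 tan [-0.43 -0.9 ]
1.8 [-0.1725 -0.0664] rz 0.5263 tan [-0.34 -0.94]
```

>>> servo_tool(
  motion=[
    [[-0.0055, 0.0023, 0, 0, 0, 0.016, 0.9], [-0.0112, 0.0044, 0, 0, 0, 0.0318, 0.9], [-0.017, 0.0062, 0, 0, 0, 0.048, 0.9], [-0.0229, 0.0078, 0, 0, 0, 0.0636, 0.9], [-0.0288, 0.009, 0, 0, 0, 0.08, 0.9], [-0.0348, 0.0099, 0, 0, 0, 0.0955, 0.9], [-0.0408, 0.0105, 0, 0, 0, 0.111, 0.9], [-0.0468, 0.0108, 0, 0, 0, 0.127, 0.9], [-0.0468, 0.0108, 0, 0, 0, 0.127, 0.9]],
  ],
)

```text
clock: 9.8
eef_pos: [585.0, 25.4, 68.7]
eef_rot: [3.14, -0.001, 1.554]
wrist_force: [0.5, 4.7, 2.1]
finger_gap: 12.3
finger_force: 15.0
```

```bash
python3 lat.py|head -1
```

```text
9.8 pos [585.   25.4  68.7] F [0.5 4.7 2.1] gap 12.3 latch 0.541 R 61.0 push 0.4 rad 4.7
```

>>> servo_tool(
  motion=[
    [[-0.0061, 0.0012, 0, 0, 0, 0.016, 0.9], [-0.0122, 0.0018, 0, 0, 0, 0.0318, 0.9], [-0.0184, 0.0012, 0, 0, 0, 0.048, 0.9], [-0.0246, 0.0004, 0, 0, 0, 0.0636, 0.9], [-0.0305, -0.0008, 0, 0, 0, 0.08, 0.9], [-0.0364, -0.0022, 0, 0, 0, 0.0955, 0.9], [-0.0424, -0.0041, 0, 0, 0, 0.111, 0.9], [-0.0484, -0.0062, 0, 0, 0, 0.127, 0.9]],
  ],
)

```text
clock: 10.6
eef_pos: [561.0, 22.2, 68.7]
eef_rot: [3.14, -0.0, 1.953]
wrist_force: [2.9, 5.5, 1.1]
finger_gap: 12.4
finger_force: 15.0
```

```bash
python3 lat.py|head -1
```

```text
10.6 pos [561.   22.2  68.7] F [2.9 5.5 1.1] gap 12.4 latch 0.938 R 61.8 push 4.7 rad 4.1
```

>>> servo_tool(
  motion=[
    [[-0.003, -0.0007, 0, 0, 0, 0.008, 0.9], [-0.006, -0.0017, 0, 0, 0, 0.016, 0.9], [-0.009, -0.0028, 0, 0, 0, 0.024, 0.9], [-0.0118, -0.004, 0, 0, 0, 0.0318, 0.9]],
  ],
)

```text
clock: 11.0
eef_pos: [554.8, 19.8, 68.7]
eef_rot: [3.141, 0.0, 2.053]
wrist_force: [3.3, 3.6, 2.1]
finger_gap: 12.8
finger_force: 15.0
```

```bash
python3 lat.py|head -1
```

```text
11.0 pos [554.8  19.8  68.7] F [3.3 3.6 2.1] gap 12.8 latch 1.045 R 62.1 push 4.6 rad 1.7
```

>>> servo_tool(
  motion=[
    [[-0.0028, -0.0012, 0, 0, 0, 0.008, 0.9], [-0.0055, -0.0026, 0, 0, 0, 0.016, 0.9]],
  ],
)

```text
clock: 11.2
eef_pos: [552.0, 18.4, 68.7]
eef_rot: [3.141, 0.0, 2.103]
wrist_force: [3.5, 2.7, 2.9]
finger_gap: 13.0
finger_force: 15.0
```

```bash
python3 lat.py|head -1
```

```text
11.2 pos [552.   18.4  68.7] F [3.5 2.7 2.9] gap 13.0 latch 1.096 R 62.2 push 4.4 rad 0.6
```

>>> servo_tool(
  motion=[
    [[-0.0027, -0.0015, 0, 0, 0, 0.008, 0.9], [-0.0054, -0.003, 0, 0, 0, 0.016, 0.9]],
  ],
)

```text
clock: 11.4
eef_pos: [549.2, 16.9, 68.6]
eef_rot: [3.141, 0.0, 2.154]
wrist_force: [2.4, 2.2, 5.1]
finger_gap: 12.7
finger_force: 15.0
```

```bash
python3 lat.py|head -1
```

```text
11.4 pos [549.2  16.9  68.6] F [2.4 2.2 5.1] gap 12.7 latch 1.147 R 62.3 push 3.2 rad 0.5
```

>>> servo_tool(
  motion=[
    [[-0.0026, -0.0018, 0, 0, 0, 0.008, 0.9], [-0.0052, -0.0036, 0, 0, 0, 0.016, 0.9]],
  ],
)

```text
clock: 11.6
eef_pos: [546.5, 15.2, 68.6]
eef_rot: [3.141, 0.0, 2.204]
wrist_force: [3.0, 3.7, 5.6]
finger_gap: 12.7
finger_force: 15.0
```

```bash
python3 lat.py|head -1
```

```text
11.6 pos [546.5  15.2  68.6] F [3.  3.7 5.6] gap 12.7 latch 1.197 R 62.4 push 4.6 rad 1.3
```

>>> servo_tool(
  motion=[
    [[-0.0025, -0.0019, 0, 0, 0, 0.008, 0.9], [-0.0049, -0.0039, 0, 0, 0, 0.016, 0.9]],
  ],
)

```text
clock: 11.8
eef_pos: [544.0, 13.4, 68.6]
eef_rot: [3.141, -0.0, 2.254]
wrist_force: [2.4, 4.5, 6.5]
finger_gap: 12.7
finger_force: 15.0
```

```bash
python3 lat.py|head -1
```

```text
11.8 pos [544.   13.4  68.6] F [2.4 4.5 6.5] gap 12.7 latch 1.248 R 62.5 push 4.6 rad 2.0
```

>>> servo_tool(
  motion=[
    [[-0.0024, -0.0021, 0, 0, 0, 0.008, 0.9], [-0.0047, -0.0042, 0, 0, 0, 0.016, 0.9]],
  ],
)

```text
clock: 12.0
eef_pos: [541.5, 11.4, 68.6]
eef_rot: [3.141, -0.001, 2.305]
wrist_force: [1.0, 6.4, 6.9]
finger_gap: 12.6
finger_force: 15.0
```

```bash
python3 lat.py|head -1
```

```text
12.0 pos [541.5  11.4  68.6] F [1.  6.4 6.9] gap 12.6 latch 1.298 R 62.6 push 5.0 rad 4.1
```

>>> servo_tool(
  motion=[
    [[-0.0026, -0.0017, 0, 0, 0, 0.008, 0.9], [-0.0052, -0.0034, 0, 0, 0, 0.016, 0.9]],
  ],
)

```text
clock: 12.2
eef_pos: [539.1, 9.4, 68.6]
eef_rot: [3.141, 0.0, 2.355]
wrist_force: [3.7, 2.1, 5.1]
finger_gap: 12.7
finger_force: 15.0
```

```bash
python3 lat.py|head -1
```

```text
12.2 pos [539.1   9.4  68.6] F [3.7 2.1 5.1] gap 12.7 latch 1.347 R 62.8 push 4.1 rad -1.1
```

>>> servo_tool(
  motion=[
    [[-0.0022, -0.0022, 0, 0, 0, 0.008, 0.9], [-0.0045, -0.0043, 0, 0, 0, 0.016, 0.9]],
  ],
)

```text
clock: 12.4
eef_pos: [536.8, 7.2, 68.6]
eef_rot: [3.141, 0.0, 2.405]
wrist_force: [3.0, 3.1, 5.7]
finger_gap: 12.8
finger_force: 15.0
```

```bash
python3 lat.py|head -1
```

```text
12.4 pos [536.8   7.2  68.6] F [3.  3.1 5.7] gap 12.8 latch 1.397 R 62.9 push 4.3 rad -0.1
```

>>> servo_tool(
  motion=[
    [[-0.0021, -0.0023, 0, 0, 0, 0.008, 0.9], [-0.0042, -0.0046, 0, 0, 0, 0.016, 0.9]],
  ],
)

```text
clock: 12.6
eef_pos: [534.7, 5.0, 68.6]
eef_rot: [3.141, 0.0, 2.455]
wrist_force: [2.6, 3.1, 6.3]
finger_gap: 12.4
finger_force: 15.0
```

```bash
python3 lat.py|head -1
```

```text
12.6 pos [534.7   5.   68.6] F [2.6 3.1 6.3] gap 12.4 latch 1.447 R 63.0 push 4.1 rad -0.0
```

>>> servo_tool(
  motion=[
    [[-0.002, -0.0024, 0, 0, 0, 0.008, 0.9], [-0.004, -0.0048, 0, 0, 0, 0.016, 0.9]],
  ],
)

```text
clock: 12.8
eef_pos: [532.7, 2.6, 68.6]
eef_rot: [3.142, -0.0, 2.506]
wrist_force: [2.8, 3.0, 5.3]
finger_gap: 12.7
finger_force: 15.0
```

```bash
python3 lat.py|head -1
```

```text
12.8 pos [532.7   2.6  68.6] F [2.8 3.  5.3] gap 12.7 latch 1.496 R 63.1 push 4.1 rad -0.4
```

>>> servo_tool(
  motion=[
    [[-0.002, -0.0025, 0, 0, 0, 0.008, 0.9], [-0.0038, -0.005, 0, 0, 0, 0.016, 0.9]],
  ],
)

```text
clock: 13.0
eef_pos: [530.8, 0.1, 68.6]
eef_rot: [3.141, -0.0, 2.556]
wrist_force: [1.4, 3.4, 5.9]
finger_gap: 12.6
finger_force: 15.0
```

```bash
python3 lat.py|head -1
```

```text
13.0 pos [5.308e+02 1.000e-01 6.860e+01] F [1.4 3.4 5.9] gap 12.6 latch 1.546 R 63.2 push 3.6 rad 0.8
```

>>> servo_tool(
  motion=[
    [[-0.0019, -0.0026, 0, 0, 0, 0.008, 0.9], [-0.0037, -0.0052, 0, 0, 0, 0.016, 0.9]],
  ],
)

```text
clock: 13.2
eef_pos: [529.0, -2.5, 68.6]
eef_rot: [3.141, -0.0, 2.606]
wrist_force: [1.8, 3.6, 6.7]
finger_gap: 12.8
finger_force: 15.0
```

```bash
python3 lat.py|head -1
```

```text
13.2 pos [529.   -2.5  68.6] F [1.8 3.6 6.7] gap 12.8 latch 1.596 R 63.3 push 4.0 rad 0.3
```

>>> servo_tool(
  motion=[
    [[-0.0018, -0.0027, 0, 0, 0, 0.008, 0.9], [-0.0034, -0.0055, 0, 0, 0, 0.016, 0.9]],
  ],
)

```text
clock: 13.4
eef_pos: [527.3, -5.0, 68.6]
eef_rot: [3.141, -0.0, 2.656]
wrist_force: [4.1, 6.9, 5.2]
finger_gap: 12.7
finger_force: 15.0
```

```bash
python3 lat.py|head -1
```

```text
13.4 pos [527.3  -5.   68.6] F [4.1 6.9 5.2] gap 12.7 latch 1.643 R 63.5 push 8.0 rad -0.3
```

>>> servo_tool(
  motion=[
    [[-0.0008, -0.0015, 0, 0, 0, 0.004, 0.9], [-0.0015, -0.003, 0, 0, 0, 0.008, 0.9]],
  ],
)

```text
clock: 13.6
eef_pos: [526.7, -6.1, 68.6]
eef_rot: [3.14, -0.0, 2.681]
wrist_force: [4.5, 10.9, 5.2]
finger_gap: 12.3
finger_force: 15.0
```

```bash
python3 lat.py|head -1
```

```text
13.6 pos [526.7  -6.1  68.6] F [ 4.5 10.9  5.2] gap 12.3 latch 1.664 R 63.5 push 11.8 rad 1.0
```

>>> servo_tool(
  motion=[
    [[0, 0, 0, 0, 0, 0, 0.9]],
  ],
)

```text
clock: 13.7
eef_pos: [526.6, -6.2, 68.6]
eef_rot: [3.141, -0.0, 2.681]
wrist_force: [3.8, 7.8, 6.0]
finger_gap: 12.7
finger_force: 15.0
```

```bash
python3 lat.py|head -1
```

```text
13.7 pos [526.6  -6.2  68.6] F [3.8 7.8 6. ] gap 12.7 latch 1.665 R 63.5 push 8.6 rad 0.2
```

>>> servo_tool(
  motion=[
    [[-0.0003, -0.0006, 0, 0, 0, 0.0015, 0.9], [-0.0006, -0.0012, 0, 0, 0, 0.003, 0.9]],
  ],
)

```text
clock: 13.9
eef_pos: [526.4, -6.5, 68.6]
eef_rot: [3.14, -0.0, 2.69]
wrist_force: [5.0, 9.8, 5.0]
finger_gap: 12.6
finger_force: 15.0
```

```bash
python3 lat.py|head -1
```

```text
13.9 pos [526.4  -6.5  68.6] F [5.  9.8 5. ] gap 12.6 latch 1.671 R 63.6 push 11.0 rad -0.0
```

>>> servo_tool(
  motion=[
    [[0, 0, 0, 0, 0, 0, 0.8], [0, 0, 0, 0, 0, 0, 0.65], [0, 0, 0, 0, 0, 0, 0.65], [0, 0, 0.06, 0, 0, 0, 0.65], [0, 0, 0.14, 0, 0, 0, 0.65], [0, 0, 0.25, 0, 0, 0, 0.65], [-0.1, 0.1, 0.3, 0, 0, 0, 0.65], [-0.2, 0.2, 0.3, 0, 0, 0, 0.65], [-0.3, 0.3, 0.3, 0, 0, 0, 0.65], [-0.3, 0.3, 0.3, 0, 0, 0, 0.65]],
  ],
)

```text
clock: 14.9
eef_pos: [386.2, 131.6, 217.7]
eef_rot: [-3.141, -0.0, 2.688]
wrist_force: [0.6, 1.2, 0.2]
finger_gap: 32.7
finger_force: 0.0
```

Run:
```python
from m import *
s=manip.read_state(); print(s['wrist_force'],s['eef_pos'])
a=cam('top'); c=cam('side'); np.save('side5.npy',c,allow_pickle=True); np.save('top5.npy',a,allow_pickle=True)
A=cv2.resize(a['frame'][120:225,265:375],None,fx=4,fy=4,interpolation=cv2.INTER_CUBIC)
B=cv2.resize(c['frame'][145:285,270:360],None,fx=3.8,fy=3.8,interpolation=cv2.INTER_CUBIC)
o=np.zeros((532,790,3),np.uint8); o[:420,:440]=A; o[:532,445:445+342]=B
cv2.imwrite('pics/b5.png',cv2.cvtColor(o,cv2.COLOR_RGB2BGR))
```

```text
[0.6444944  1.15168229 0.17356159] [386.19178629 131.58532177 217.67198993]
```

View pics/b5.png

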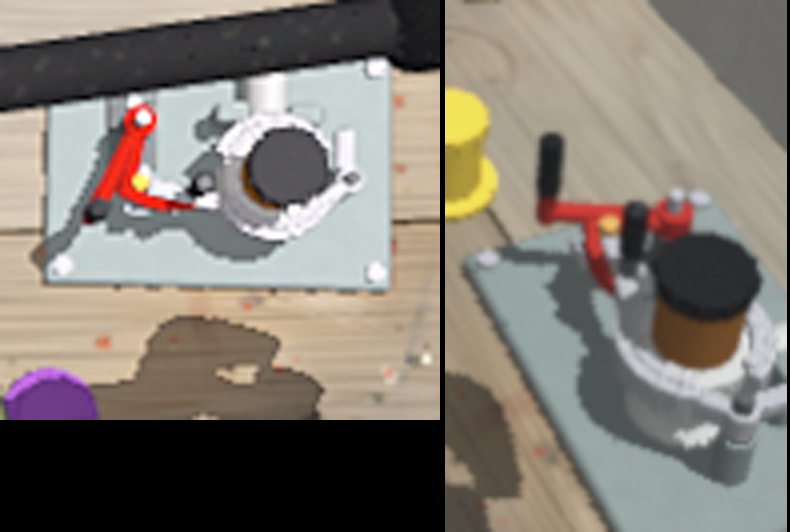

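Run:
```python
from m import *
c=load('side5')
q=lambda x,y,z:onplane(c,[(270+(x-445+.5)/3.8-.5,145+(y+.5)/3.8-.5)],z)[0]
print('lpost',q(551,141,101),'gpost',q(633,207,102),'cap',q(705,267,105))
print(manip.sign_off())
```

```text
lpost [523.47902389  -7.09340177 101.        ] gpost [536.28460595 -65.24763832 102.        ] cap [ 544.58427876 -114.76862808  105.        ]
the job is handed in; nothing more can be done
None
```

The ring is shut fully home and the latch is hooked on the catch pin, tightened to about 7 N above the free-turning push. The cartridge is upright and centred in the last pictures, the gripper is clear of everything, and I handed the job in at about 15 s without being shown a verdict.

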